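Find the full carton by its weight and log it on the counting scale

TASK

Of the three identical closed cartons on the bench, one is still full of steel parts and two are empty; find the full one by its weight. Set it down gently, upright and near the middle of the counting scale's steel plate, and leave the two empty ones standing where they were. With the carton resting on the scale, press the round key and then the long bar key, each fully down and let go again; do not press the square key, and do not disturb the other things on the bench.

Things in the scene. Friction and masses are not known exactly. Their poses are not given: they have to be found in the camera images.
- carton_a: closed brown cardboard carton with a strip of paper tape along its lid, 100 mm long (own x) x 52 mm wide (y) x 48 mm high; origin at the centre of its underside, z up. All three look alike. Two are empty (about 0.12 to 0.18 kg), one is full (about 0.49 to 0.68 kg); which one changes from run to run and only its weight tells
- carton_b: closed brown cardboard carton with a strip of paper tape along its lid, 100 mm long (own x) x 52 mm wide (y) x 48 mm high; origin at the centre of its underside, z up. All three look alike. Two are empty (about 0.12 to 0.18 kg), one is full (about 0.49 to 0.68 kg); which one changes from run to run and only its weight tells
- carton_c: closed brown cardboard carton with a strip of paper tape along its lid, 100 mm long (own x) x 52 mm wide (y) x 48 mm high; origin at the centre of its underside, z up. All three look alike. Two are empty (about 0.12 to 0.18 kg), one is full (about 0.49 to 0.68 kg); which one changes from run to run and only its weight tells
- scale: grey bench counting scale, 270 mm (own x) x 200 mm (y), origin at the centre of its underside, z up. The key strip is its 100 mm deep front part (-x side, towards the robot), top face 52 mm above the bench; the steel plate covers the rest
- plate_mid (a point): centre of the top face of the scale's bare flat steel plate, 150 mm (x) x 180 mm (y), axes as the scale's; 68 mm above the bench when unloaded, at (48, 0) mm from the scale's origin
- plate (a joint): how far the sprung plate has sunk, in m: 0 unloaded, about 0.001 to 0.002 with an empty carton, 0.004 to 0.0065 with the full one; bottoms at 0.014
- round_key_top (a point): round, 28 mm diameter, white key in the scale's grey front strip, at the scale's left (+y) end, (-95, 62) mm from the scale's origin; the point is the centre of its top, 8 mm above the strip, and moves with it
- round_key (a joint): its press: 0 = up, grows to 0.005 m fully down (about 5 N), springs back; it counts as pressed beyond 0.0035
- square_key_top (a point): square, 24 x 24 mm, white key in the scale's grey front strip, in the middle, (-95, 0) mm from the scale's origin; the point is the centre of its top, 8 mm above the strip, and moves with it
- square_key (a joint): its press: 0 = up, grows to 0.005 m fully down (about 5 N), springs back; it counts as pressed beyond 0.0035; must not be pressed
- bar_key_top (a point): long bar-shaped, 18 mm (x) x 42 mm (y), white key in the scale's grey front strip, at the scale's right (-y) end, (-95, -66) mm from the scale's origin; the point is the centre of its top, 8 mm above the strip, and moves with it
- bar_key (a joint): its press: 0 = up, grows to 0.005 m fully down (about 5 N), springs back; it counts as pressed beyond 0.0035
- bowl: bystander: round open steel bowl, 96 mm across, 35 mm high, origin at the centre of its underside; stands among the cartons
- tape_roll: bystander: black roll of tape lying flat, 100 mm across, 45 mm high, origin at the centre of its underside
- screwdriver: bystander: screwdriver lying on the bench in front of the robot, along its own x
- spool: bystander: white cord spool standing on end, 90 mm across, 55 mm high, origin at the centre of its underside
- glue: bystander: green bottle with a blue cap, 60 mm across, 170 mm high, origin at the centre of its underside
Not all that is in view belongs to the job. Leave any green look-alike of the carton_c alone.

How it is judged (in metres and radians):
On the way, in this order (a step that is already met when the one before it is completed fails the run):
1. the full carton rests upright near the middle of the plate, let go, and the empty ones stand where they were (((horizontal distance between carton_a and plate_mid below 0.035 m and z of carton_a in the frame of plate_mid between -0.004 and 0.004 m and angle between each of carton_a, carton_b, carton_c's own z axis and vertical below 0.08 rad and linear speed of carton_a below 0.02 m/s and contact force between the fingers and carton_a below 0.1 N and distance of each of carton_b, carton_c from where it was at the start of the episode below 0.06 m and height (world z) of each of carton_b, carton_c below 0.006 m) or (horizontal distance between carton_b and plate_mid below 0.035 m and z of carton_b in the frame of plate_mid between -0.004 and 0.004 m and angle between each of carton_b, carton_a, carton_c's own z axis and vertical below 0.08 rad and linear speed of carton_b below 0.02 m/s and contact force between the fingers and carton_b below 0.1 N and distance of each of carton_a, carton_c from where it was at the start of the episode below 0.06 m and height (world z) of each of carton_a, carton_c below 0.006 m) or (horizontal distance between carton_c and plate_mid below 0.035 m and z of carton_c in the frame of plate_mid between -0.004 and 0.004 m and angle between each of carton_c, carton_a, carton_b's own z axis and vertical below 0.08 rad and linear speed of carton_c below 0.02 m/s and contact force between the fingers and carton_c below 0.1 N and distance of each of carton_a, carton_b from where it was at the start of the episode below 0.06 m and height (world z) of each of carton_a, carton_b below 0.006 m)) and value of joint plate between 0.0033 and 0.0095 m), for 0.2 s.
2. the round key is pressed fully down with the full carton on the plate (all of step 1 and value of joint round_key above 0.0035 m and value of joint bar_key below 0.0015 m), for 0.05 s.
3. the round key is up again and the bar key is pressed fully down, with the full carton on the plate (all of step 1 and value of joint bar_key above 0.0035 m and value of joint round_key below 0.0015 m), for 0.05 s.
At the end, for the whole second after the job is handed in: the full carton is at rest and released on the scale's plate, upright within 0.08 rad, its centre within 35 mm of the plate's centre (plate sunk 3.3 to 9.5 mm); the two empty cartons stand upright on the bench within 60 mm of where they started; all three keys are up (all of step 1 and value of joint each of round_key, square_key, bar_key below 0.0015 m); the robot touches nothing.
It fails at once if the square key is pressed (value of joint square_key above 0.003 m).
It fails at once if the plate is banged or forced down to its bottom stop (beyond 12.5 mm) (value of joint plate above 0.0125 m).
It fails at once if a bystander (bowl, tape roll, screwdriver, spool, glue bottle) is shifted more than 40 mm (distance of any of bowl, tape_roll, screwdriver, spool, glue from where it was at the start of the episode above 0.04 m).
It also fails if it takes over 72 s, if anything falls off the work surface, if the arm or the gripper's body presses on something with over 40 N, if the wrist force passes 120 N, or if a joint passes its speed limit or range.

ROBOT

A 7-joint arm with a two-finger parallel gripper is mounted at the origin on the work surface. World frame = base frame: x ahead of the robot, y to its left, z up, the work surface at z = 0. Lengths are in m, angles in degrees, forces in N, time in s.
With the tool pointing down it reaches from about 0.35 to 0.9 m from the base axis. Payload 7.2 kg.
Tool frame: the origin (TCP) lies on the centre line of the jaws, within the pads' length; the fingertips stand tips_ahead ahead of it and the grasp point (between the pads) lies 2 mm behind it (tips_ahead is the distance from the TCP to the fingertips, in m); z points along the fingers, y is the direction in which the jaws open and shut (so a half turn about z gives the same grasp; the last joint's range is limited). The gripper opens to 88 mm and grips with 3 to 60 N. Pads are 20 mm wide; open, the fingers measure 115 mm over their backs; the gripper's body (75 mm by 178 mm) begins 61 mm behind the grasp point.
Start: joints at [70.233, 23.554, -0.728, 91.456, 0.321, 64.991, -4.71], TCP at [0.171, -0.601, 0.24] pointing down, gripper open.
Joint ranges: [-169.25, 169.25], [-16.82, 113.86], [-84.01, 82.57], [7.8, 145.47], [-59.2, 239.2], [7.22, 106.19], [-163.78, 163.78]. Speed limits (degrees/s): [136.94, 136.94, 172.46, 172.46, 180, 180, 180].

INTERFACE

Orientations are given as a 3x3 rotation matrix whose columns are the frame's x, y, z axes.
In Python, from rig import * gives the robot as it stands. The module is installed in compiled form; this text tells all that it offers.
- The arm moves only by the shell command python3 -m handwheel 'ROWS' [FORCE]. ROWS is JSON, a list of rows, each a list of 5 numbers: the closure, from 0 (fully open) to 1 (shut), then the shift along the tool's x, y, z in m, then the turn about the tool's z in degrees. In form: [[fingers, x, y, z, spin], ...]. A call has 1 to 5 rows; each row shifts and turns the commanded pose from where the row before left it, along the tool's axes as they then stand; what a row does not reach is not made up. A row lasts 1/8 s, in which the tool goes at most 62.5 mm and 10.7 degrees, less where a joint would pass 70% of its speed; a pose out of reach is approached as far as the arm can. A call is refused whole if a number of a shift passes 0.0625 or a number of a turn 10.7, either way. A call with a gripper value outside its range is refused whole. The fingers move at their own pace and stop on an object; FORCE is the grip in N (left out, the last holds). Time passes only in rows, so rows that do not move let the fingers close. It gives the time, the measured TCP pose, the force and the opening at its end, in the units of the state.
- get_obs(): the state, without advancing time (a new reading comes with each control period).
- grab_frame(name): name is "side" or "top"; returns the picture (384x512x3 uint8, blue, green, red); there is no depth.
- camera_model(name): a dict with "mtx" (3x3 intrinsics, pixels), "k1" (the pictures are not rectified: a ray, as slopes to the right and down, at radius r is drawn at 1 + k1 r^2 times it, then the intrinsics apply), "R" (3x3) and "t" (3): a world point X has camera coordinates R X + t. Camera axes: x right, y down, z forward; pixel columns grow to the right and rows downward; lengths in m; the calibration is good to about 2 mm. A picture is of the moment at which its call begins. camera_model takes no time and is no camera call.
- finish_job(): hands the job in, once; it reports no verdict.
Trained networks look in the newest picture that a camera, given by its name, has taken for a name from the list of things; names that differ only in an ending like _2 or _b are one class to them, and where a whole thing is asked for, a point or a joint stands for the part that bears it (a point fixed in the world has none). Each returns a list of dicts, best first, with "p" (0 to 1); they miss things now and then, are a little off and sometimes report something else, mostly with a low value. They report only what shows in the picture. A call takes as long as a camera call. They do not tell look-alikes from the thing itself.
- regions_of(camera, label): "pixels" (384x512 bool, what is visible of it).
- spot_point(camera, label): "xyz" ([x, y, z] in m, in world coordinates, good to about 4 mm: a listed point, or the origin of a listed thing).
The state is a dict: "t": time; "joints": joint angles; "joint_velocities": joint speeds; "tau": joint torques, N m; "tcp_pos": TCP position; "orientation": TCP orientation; "wrist_force": force on the tool from outside, world axes, zero at the start; "wrist_torque": the same for the moment, N m; "grip_width": opening from 0.0 (shut) to 1.0 (fully open).
Only numpy, scipy, OpenCV 4.12 (cv2) and the standard library are available. Lean on these libraries where they do the work, as an engineer would, in place of code of your own. Each camera call takes 0.05 s, during which the arm holds its last target.

## Working session

There is one attempt and no reset: what is moved stays moved. The work goes in short steps, Python scripts to look and compute and a shell command to move; the robot and the scene stay as the last step left them, time stands still between calls to the robot, and variables do not carry over. Pictures are saved under pics/ and viewed, and the job is handed in when it is done.

```bash
mkdir -p pics
python3 - <<'E'
from rig import *
import cv2
o=get_obs()
for k,v in o.items(): print(k,v)
for c in ("top","side"):
    im=grab_frame(c); cv2.imwrite(f"pics/{c}0.png",im)
    m=camera_model(c); print(c,m)
print(get_obs()['t'])
E
```

```text
t 0.0
joints [70.2325852  23.59984247 -0.72823634 91.50336032  0.32081011 64.99007418
 -4.71035328]
joint_velocities [-0.01952606 -0.03243596  0.00761304 -0.06919814 -0.0119549  -0.05982317
  0.02892468]
tau [-1.98295365e-04 -5.87949157e+01  6.41428605e-01 -2.91075557e+01
 -5.39560255e-02  1.83134718e-02  1.92425687e-04]
tcp_pos [ 0.17063413 -0.60076314  0.23881588]
orientation [[ 9.61929957e-01  2.73295560e-01 -5.42683323e-04]
 [ 2.73296075e-01 -9.61928799e-01  1.49706758e-03]
 [-1.12880794e-04 -1.58838738e-03 -9.99998732e-01]]
wrist_force [ 0.24627607  0.16088516 -0.5823633 ]
wrist_torque [ 0.05518179 -0.01416964  0.05187788]
grip_width 1.0016308205628346
top {'mtx': array([[491.30811189,   0.        , 256.57377013],
       [  0.        , 491.30811189, 186.78117968],
       [  0.        ,   0.        ,   1.        ]]), 'k1': -0.17367708687799294, 'R': array([[ 1.58202234e-03, -9.99990328e-01, -4.10389022e-03],
       [-9.86630675e-01, -8.92070735e-04, -1.62969677e-01],
       [ 1.62964440e-01,  4.30684565e-03, -9.86622543e-01]]), 't': array([0.01793994, 0.57012322, 1.14324583])}
side {'mtx': array([[426.91526681,   0.        , 256.27559036],
       [  0.        , 426.91526681, 186.51932279],
       [  0.        ,   0.        ,   1.        ]]), 'k1': -0.03511591599586052, 'R': array([[ 0.98830023, -0.15201656,  0.01239421],
       [-0.08732092, -0.63057418, -0.77120118],
       [ 0.12505082,  0.76109603, -0.63647083]]), 't': array([-0.58261161,  0.12562769,  1.03781243])}
0.1
```

View pics/top0.png

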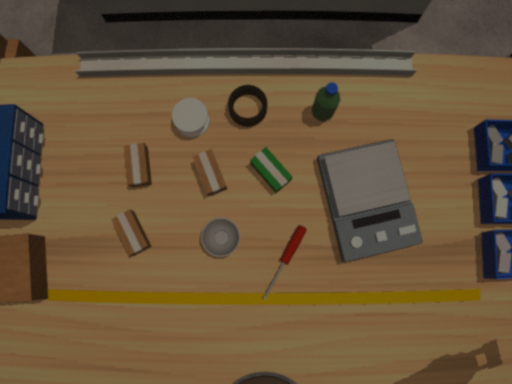

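View pics/side0.png

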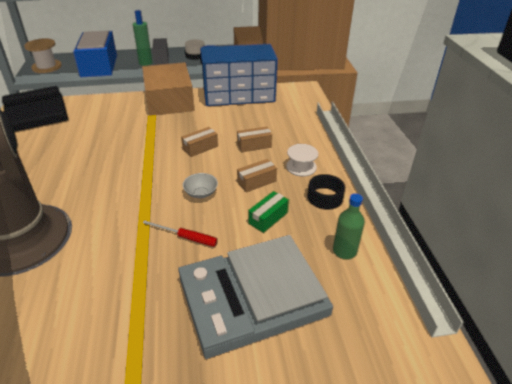

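```bash
cat > h.py <<'E'
from rig import *
import numpy as np, cv2
def proj(c,X):
    m=camera_model(c); p=np.asarray(m['R'])@np.asarray(X,float)+m['t']; s=p[:2]/p[2]; s=s*(1+m['k1']*(s@s))
    return m['mtx'][:2,:2]@s+m['mtx'][:2,2]
def back(c,uv,z):
    m=camera_model(c); d=np.linalg.inv(m['mtx'])@np.array([uv[0],uv[1],1.]); s=d[:2].copy(); q=s.copy()
    for _ in range(20): q=s/(1+m['k1']*(q@q))
    r=m['R'].T@np.array([q[0],q[1],1.]); C=-m['R'].T@m['t']
    return C+r*(z-C[2])/r[2]
E
python3 - <<'E'
from h import *
for n in ["carton_a","scale","plate_mid","round_key_top","square_key_top","bar_key_top","bowl","tape_roll","screwdriver","spool","glue"]:
    for c in ("top","side"):
        r=spot_point(c,n)
        print(n,c,[(round(d['p'],2),np.round(d['xyz'],3).tolist()) for d in r[:5]])
print(get_obs()['t'])
E
```

```text
carton_a top [(0.93, [0.605, 0.138, 0.002]), (0.89, [0.63, 0.319, -0.001]), (0.77, [0.617, -0.016, -0.004])]
carton_a side [(0.95, [0.615, -0.014, 0.004]), (0.89, [0.627, 0.316, 0.001]), (0.75, [0.61, 0.133, 0.0]), (0.63, [0.457, 0.331, -0.001])]
scale top [(0.63, [0.542, -0.257, 0.003])]
scale side [(0.84, [0.539, -0.258, -0.001])]
plate_mid top [(0.91, [0.59, -0.249, 0.069])]
plate_mid side [(0.69, [0.591, -0.247, 0.07])]
round_key_top top [(0.71, [0.634, 0.32, 0.001]), (0.64, [0.437, -0.218, 0.06])]
round_key_top side [(0.41, [0.435, -0.216, 0.063])]
square_key_top top [(0.65, [0.451, -0.277, 0.062]), (0.6, [0.747, 0.184, 0.001])]
square_key_top side [(0.73, [0.45, -0.278, 0.059])]
bar_key_top top [(0.41, [0.465, -0.341, 0.065]), (0.2, [0.782, 0.041, 0.0])]
bar_key_top side [(0.52, [0.464, -0.342, 0.059])]
bowl top [(0.96, [0.448, 0.109, -0.001])]
bowl side [(0.66, [0.435, -0.218, 0.061]), (0.59, [0.45, 0.109, 0.003])]
tape_roll top [(0.92, [0.785, 0.044, 0.001])]
tape_roll side [(0.85, [0.782, 0.048, -0.003])]
screwdriver top [(0.84, [0.391, -0.044, -0.0]), (0.56, [0.449, -0.278, 0.064])]
screwdriver side [(0.65, [0.385, -0.046, 0.001])]
spool top [(0.63, [0.451, 0.106, -0.002]), (0.56, [0.746, 0.183, -0.001])]
spool side [(0.65, [0.75, 0.184, 0.0])]
glue top [(0.31, [0.462, -0.348, 0.063]), (0.22, [0.632, 0.318, -0.002])]
glue side [(0.96, [0.781, -0.154, 0.002])]
1.2
```

The top picture shows three brown cartons with a pale strip at about (138,165), (210,173) and (131,233). The green look-alike is at (271,170), the scale at (370,200) with its keys in row ~235, the bowl at (220,238) and the screwdriver at (285,262). The networks reported the green box as a carton at (0.617,-0.016), so I exclude it. Next I measure the yaws.

Run:
```python
from h import *
im=grab_frame("top"); cv2.imwrite("pics/top1.png",im)
crop=cv2.resize(im[90:280,90:440],None,fx=2.2,fy=2.2,interpolation=cv2.INTER_CUBIC); 
hsv=cv2.cvtColor(im,cv2.COLOR_BGR2HSV)
for r in regions_of("top","carton_a"):
    m=r['pixels'].astype(np.uint8); n=m.sum()
    ys,xs=np.nonzero(m); 
    col=im[m>0].mean(0)
    # tape strip: low saturation bright within mask
    S=hsv[...,1]; V=hsv[...,2]
    w=(m>0)&(S<90)&(V>120)
    yy,xx=np.nonzero(w)
    if len(xx)<10: print('few',xs.mean(),ys.mean()); continue
    rect=cv2.minAreaRect(np.c_[xx,yy].astype(np.float32))
    b=cv2.boxPoints(rect); 
    P=np.array([back("top",p,0.048)[:2] for p in b])
    e=[(np.linalg.norm(P[(i+1)%4]-P[i]),P[(i+1)%4]-P[i]) for i in range(4)]
    L=max(e,key=lambda t:t[0]); 
    yaw=np.degrees(np.arctan2(L[1][1],L[1][0]))
    pts=np.array([back("top",p,0.048)[:2] for p in np.c_[xx,yy]])
    U,s,Vt=np.linalg.svd(pts-pts.mean(0),full_matrices=False)
    yp=np.degrees(np.arctan2(Vt[0,1],Vt[0,0]))
    print('p',round(r['p'],2),'px',n,'cen',round(xs.mean(),1),round(ys.mean(),1),'bgr',col.round(),'strip cen',P.mean(0).round(4),'len/wid',[round(x[0],3) for x in e[:2]],'yaw',round(yaw%180,1),'pca',round(yp%180,1),len(xx))
print(get_obs()['t'])
cv2.imwrite("pics/crop1.png",crop)
# scale
R=np.array([.436,-.217]);B=np.array([.4645,-.3415])
print(np.degrees(np.arctan2(*(R-B)[::-1]))-90)
```

```text
p 0.86 px 1066 cen 130.7 232.7 bgr [ 56.  78. 101.] strip cen [0.4605 0.3293] len/wid [np.float64(0.015), np.float64(0.097)] yaw 28.9 pca 28.6 248
p 0.63 px 1009 cen 270.3 169.3 bgr [52. 85. 66.] strip cen [ 0.618  -0.0151] len/wid [np.float64(0.013), np.float64(0.098)] yaw 40.5 pca 40.6 211
p 0.6 px 1007 cen 137.1 164.7 bgr [ 55.  77. 100.] strip cen [0.6308 0.3193] len/wid [np.float64(0.016), np.float64(0.095)] yaw 7.9 pca 8.7 224
p 0.6 px 999 cen 209.1 171.7 bgr [ 60.  83. 108.] strip cen [0.6109 0.136 ] len/wid [np.float64(0.017), np.float64(0.099)] yaw 21.6 pca 22.1 253
1.3
12.893744044882169
```

View pics/crop1.png

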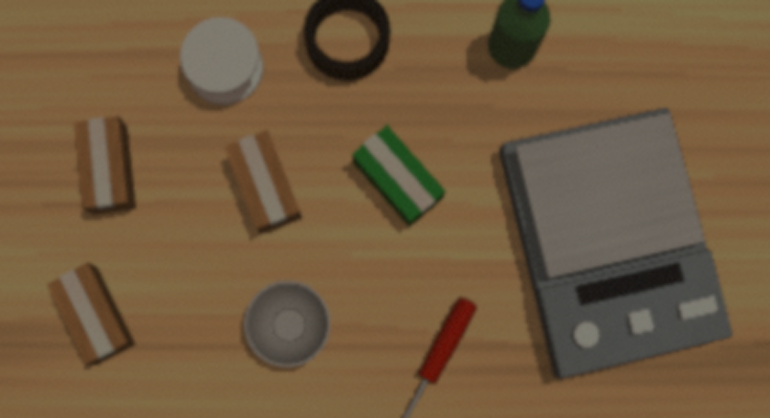

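The crop confirms the brown cartons at crop pixels (265,182), (104,163) and (90,313), while the box at (398,175) is green and stays untouched. Poses are C1 (0.609,0.136) yaw 22°, C2 (0.630,0.318) yaw 8° and C3 (0.459,0.330) yaw 29°. I move towards C1 first.

```bash
python3 -m handwheel '[[0,0.044,-0.042,0,0],[0,0.044,-0.042,0,0],[0,0.044,-0.042,0,0],[0,0.044,-0.042,0,0],[0,0.044,-0.042,0,0]]' 20 && python3 -m handwheel '[[0,0.044,-0.042,0,0],[0,0.044,-0.042,0,0],[0,0.044,-0.042,0,0],[0,0.044,-0.042,0,0],[0,0.044,-0.042,0,0]]'
```

```text
t: 1.92
tcp_pos: [0.3259, -0.3374, 0.24]
orientation: [[0.962, 0.273, 0.001], [0.273, -0.962, -0.001], [0.0, 0.001, -1.0]]
wrist_force: [1.0, -0.4, 0.1]
grip_width: 0.999
t: 2.55
tcp_pos: [0.4802, -0.0753, 0.2401]
orientation: [[0.962, 0.273, 0.001], [0.273, -0.962, -0.0], [0.001, 0.001, -1.0]]
wrist_force: [1.2, -0.2, -0.1]
grip_width: 1.001
```

```bash
python3 -m handwheel '[[0,0.0455,-0.042,0,0],[0,0.0455,-0.042,0,0],[0,0.0455,-0.042,0,0],[0,0.0455,-0.042,0,0],[0,0,0,0.06,-6.1]]'
python3 - <<'E'
from h import *
im=grab_frame("side"); cv2.imwrite("pics/s2.png",im)
o=get_obs(); p=o['tcp_pos']; print(p,o['wrist_force'],o['t'])
print(proj("side",p),[proj("side",p-np.array([0,0,d])).round(1).tolist() for d in (0.01,0.02,0.03)])
u,v=proj("side",p).astype(int)
c=im[v-90:v+90,u-100:u+100]; cv2.imwrite("pics/s2c.png",cv2.resize(c,None,fx=3.3,fy=3.3,interpolation=cv2.INTER_CUBIC))
E
```

```text
t: 3.18
tcp_pos: [0.6125, 0.1419, 0.183]
orientation: [[0.924, 0.381, 0.01], [0.381, -0.924, 0.006], [0.011, -0.002, -1.0]]
wrist_force: [2.0, -1.2, -1.8]
grip_width: 1.0
[0.60607365 0.13659565 0.1717265 ] [-3.40612496 -1.70048056 -5.13871272] 3.225
[255.40351722 130.36499097] [[255.4, 133.6], [255.3, 136.9], [255.3, 140.1]]
```

View pics/s2c.png

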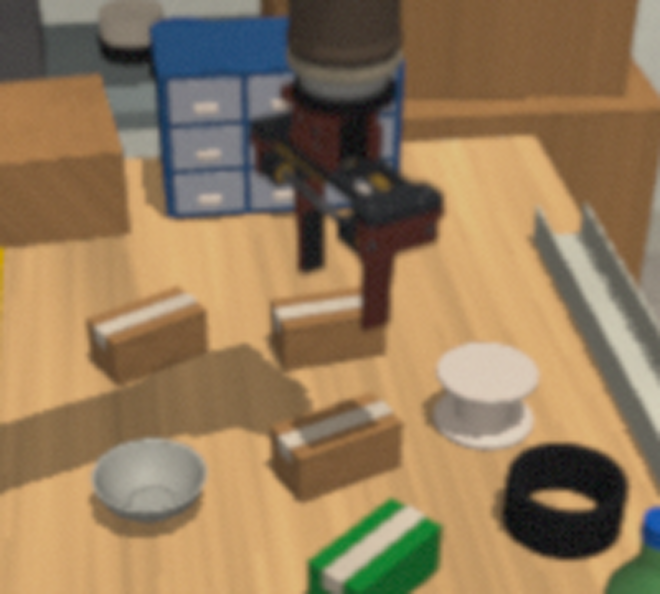

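The side view shows the open jaw straddling C1, with finger tips near crop (312,268) and (373,325). The arm was still settling, so I measure again at rest.

Run:
```python
from h import *
o=get_obs(); p=o['tcp_pos']; R=o['orientation']; print(p,R.round(3).tolist(),o['wrist_force'],o['t'])
for c in ("side","top"):
    im=grab_frame(c); cv2.imwrite(f"pics/{c}3.png",im)
    o=get_obs(); p=o['tcp_pos']; R=o['orientation']
    big=cv2.resize(im,None,fx=4,fy=4,interpolation=cv2.INTER_CUBIC)
    for s in (1,-1):
        for d,col in ((0,(0,255,0)),(0.01,(0,255,255)),(0.02,(255,0,255)),(0.03,(255,255,0))):
            X=p+R@np.array([0,s*0.0508,d]); q=proj(c,X)*4+1.5
            cv2.circle(big,tuple(q.round().astype(int).tolist()),3,col,-1)
    u,v=(proj(c,p)*4).astype(int)
    cv2.imwrite(f"pics/{c}3c.png",big[v-200:v+260,u-300:u+300])
print(p,o['wrist_force'],o['t'])
```

```text
[0.60607365 0.13659565 0.1717265 ] [[0.923, 0.385, -0.007], [0.385, -0.923, -0.0], [-0.006, -0.002, -1.0]] [-3.40612496 -1.70048056 -5.13871272] 3.225
[0.60643703 0.13354414 0.1769246 ] [-0.11158956 -0.07342135 -0.17686303] 3.325
```

View pics/side3c.png

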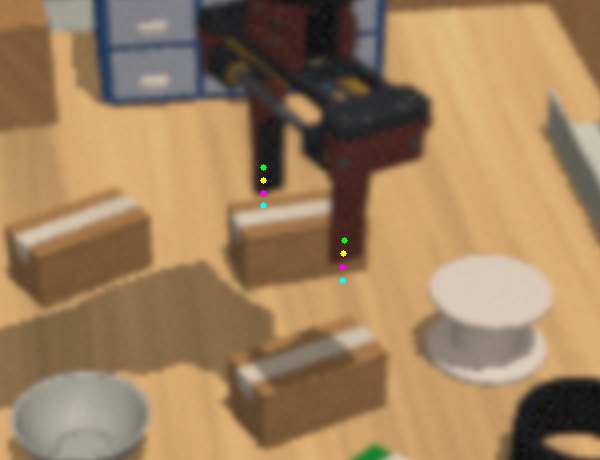

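View pics/top3c.png

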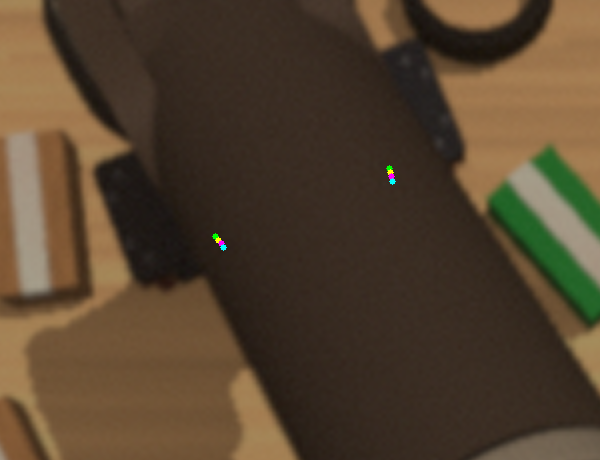

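The finger tips stand about 15 mm ahead of the TCP, and the jaws straddle C1. I descend.

```bash
python3 -m handwheel '[[0,0.003,-0.001,0.04,0],[0,0,0,0.04,0],[0,0,0,0.03,0],[0,0,0,0.02,0],[0,0,0,0,0]]' && python3 -m handwheel '[[0,0,0,0.01,0],[0,0,0,0.01,0],[0,0,0,0,0]]'
```

```text
t: 3.95
tcp_pos: [0.6109, 0.1356, 0.0499]
orientation: [[0.928, 0.372, -0.001], [0.372, -0.928, -0.001], [-0.001, 0.0, -1.0]]
wrist_force: [0.8, 0.4, 0.3]
grip_width: 1.003
t: 4.32
tcp_pos: [0.6104, 0.1363, 0.0291]
orientation: [[0.927, 0.374, -0.001], [0.374, -0.927, -0.0], [-0.001, -0.0, -1.0]]
wrist_force: [0.1, -0.8, 0.5]
grip_width: 0.999
```

```bash
python3 -m handwheel '[[1,0,0,0,0],[1,0,0,0,0],[1,0,0,0,0],[1,0,0,0,0]]' 20 && python3 -m handwheel '[[1,0,0,-0.01,0],[1,0,0,-0.015,0],[1,0,0,-0.01,0],[1,0,0,0,0],[1,0,0,0,0]]'
python3 - <<'E'
from h import *
o=get_obs(); print(o['wrist_force'],o['wrist_torque'],o['tcp_pos'],o['grip_width'])
E
```

```text
t: 4.82
tcp_pos: [0.6109, 0.1364, 0.0298]
orientation: [[0.927, 0.374, 0.0], [0.374, -0.927, -0.0], [0.0, 0.0, -1.0]]
wrist_force: [0.2, -0.3, 1.1]
grip_width: 0.59
t: 5.45
tcp_pos: [0.6107, 0.1363, 0.0646]
orientation: [[0.927, 0.374, -0.0], [0.374, -0.927, -0.0], [-0.0, 0.0, -1.0]]
wrist_force: [0.4, -0.4, -1.1]
grip_width: 0.592
[ 0.35546791 -0.4250446  -1.06038856] [-0.00533619  0.01719311 -0.04190458] [0.61068808 0.13626622 0.064588  ] 0.5923250140619872
```

Run:
```python
from h import *
im=grab_frame("side"); cv2.imwrite("pics/s4.png",im)
f=[]
for i in range(3):
    f.append(get_obs()['wrist_force']); grab_frame("top")
print(np.round(f,2).tolist(), get_obs()['t'])
u,v=proj("side",get_obs()['tcp_pos']).astype(int)
cv2.imwrite("pics/s4c.png",cv2.resize(im[v-80:v+80,u-100:u+100],None,fx=3,fy=3))
```

```text
[[0.7, 0.15, -1.77], [-0.5, -0.23, -1.35], [0.11, -0.74, -0.33]] 5.65
```

View pics/s4c.png

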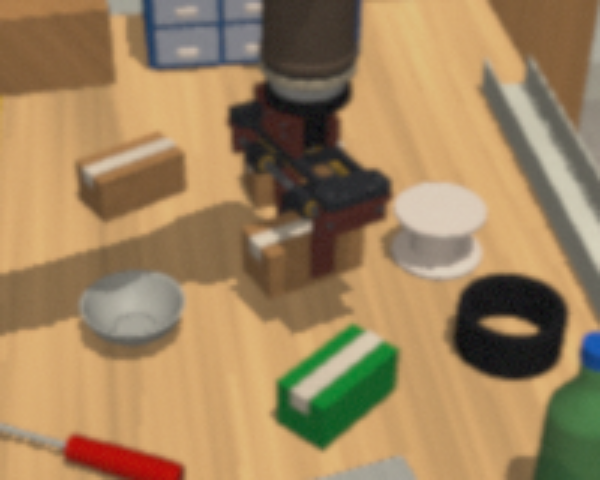

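The picture shows C1 hanging clear of the bench. The force averages about -1.1 N against roughly +0.3 N unloaded, so it weighs about 0.14 kg and is empty. I put it back.

```bash
python3 -m handwheel '[[1,0,0,0.015,0],[1,0,0,0.012,0],[1,0,0,0.005,0],[1,0,0,0.003,0],[1,0,0,0,0]]' && python3 -m handwheel '[[0,0,0,0,0],[0,0,0,0,0],[0,0,0,0,0]]' && python3 -m handwheel '[[0,0,0,-0.03,0],[0,0,0,-0.045,0],[0,0,0,-0.05,0],[0,0,0,0,0]]'
```

```text
t: 6.28
tcp_pos: [0.6109, 0.1366, 0.0298]
orientation: [[0.927, 0.374, 0.0], [0.374, -0.927, 0.0], [0.0, 0.0, -1.0]]
wrist_force: [-0.3, -0.2, 0.3]
grip_width: 0.586
t: 6.65
tcp_pos: [0.611, 0.1364, 0.0297]
orientation: [[0.927, 0.374, 0.0], [0.374, -0.927, 0.0], [0.0, 0.0, -1.0]]
wrist_force: [0.8, -0.3, 0.1]
grip_width: 0.892
t: 7.15
tcp_pos: [0.6132, 0.1374, 0.1592]
orientation: [[0.927, 0.374, 0.008], [0.374, -0.928, 0.002], [0.008, 0.001, -1.0]]
wrist_force: [0.8, 0.4, -0.3]
grip_width: 1.001
```

```bash
python3 -m handwheel '[[0,0.0287,-0.0537,0,0],[0,0.0287,-0.0537,0,0],[0,0.0287,-0.0537,0,0],[0,0,0,0.02,6.8],[0,0,0,0.02,6.9]]' && python3 -m handwheel '[[0,0,0,0,0],[0,0,0,0,0]]'
python3 - <<'E'
from h import *
im=grab_frame("side"); o=get_obs(); p=o['tcp_pos']; R=o['orientation']; print(p.round(4),o['wrist_force'],o['t'])
t=np.array([0.630,0.318,0.029]); print('tool shift to C2',(R.T@(t-p)).round(4),'yaw',np.degrees(np.arctan2(R[1,0],R[0,0])))
u,v=proj("side",p).astype(int)
cv2.imwrite("pics/s5c.png",cv2.resize(im[max(0,v-80):v+80,u-100:u+100],None,fx=3,fy=3))
E
```

```text
t: 7.78
tcp_pos: [0.6296, 0.3191, 0.1127]
orientation: [[0.99, 0.142, -0.001], [0.142, -0.99, -0.001], [-0.001, 0.0, -1.0]]
wrist_force: [-0.8, -0.9, -0.1]
grip_width: 0.999
t: 8.02
tcp_pos: [0.6306, 0.318, 0.1148]
orientation: [[0.989, 0.146, 0.0], [0.146, -0.989, 0.0], [0.0, -0.0, -1.0]]
wrist_force: [-0.1, 0.1, 0.6]
grip_width: 1.002
[0.6308 0.3181 0.1153] [-0.34108489  0.89700473  0.50531302] 8.075
tool shift to C2 [-0.0009  0.      0.0863] yaw 8.36622108663502
```

View pics/s5c.png

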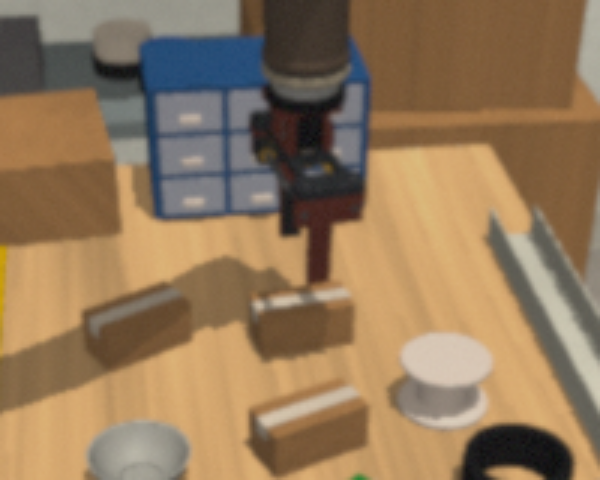

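The side view shows C1 back standing upright at crop (308,428) and the open jaws above C2 at crop (300,320). I descend 85 mm and grip.

```bash
python3 -m handwheel '[[0,0,0,0.03,0],[0,0,0,0.03,0],[0,0,0,0.015,0],[0,0,0,0.01,0],[0,0,0,0,0]]' && python3 -m handwheel '[[1,0,0,0,0],[1,0,0,0,0],[1,0,0,0,0],[1,0,0,0,0]]' 20 && python3 -m handwheel '[[1,0,0,-0.01,0],[1,0,0,-0.015,0],[1,0,0,-0.01,0],[1,0,0,0,0],[1,0,0,0,0]]'
python3 - <<'E'
from h import *
f=[]
for i in range(4):
    im=grab_frame("side"); f.append(get_obs()['wrist_force'])
print(np.round(f,2).tolist(), np.mean(f,0).round(2), get_obs()['t'])
u,v=proj("side",get_obs()['tcp_pos']).astype(int)
cv2.imwrite("pics/s6c.png",cv2.resize(im[max(0,v-80):v+80,u-100:u+100],None,fx=3,fy=3))
E
```

```text
t: 8.7
tcp_pos: [0.6305, 0.3181, 0.0297]
orientation: [[0.99, 0.144, -0.0], [0.144, -0.99, 0.0], [-0.0, -0.0, -1.0]]
wrist_force: [0.0, 0.7, 0.4]
grip_width: 1.004
t: 9.2
tcp_pos: [0.6305, 0.3182, 0.0299]
orientation: [[0.99, 0.144, 0.0], [0.144, -0.99, 0.0], [0.0, -0.0, -1.0]]
wrist_force: [0.3, -1.5, 2.7]
grip_width: 0.592
t: 9.82
tcp_pos: [0.6303, 0.3178, 0.0645]
orientation: [[0.99, 0.144, -0.0], [0.144, -0.99, -0.0], [-0.0, 0.0, -1.0]]
wrist_force: [0.6, -0.0, -1.7]
grip_width: 0.59
[[0.85, 0.17, -0.2], [0.22, -1.12, -2.03], [-0.02, -0.41, -1.07], [-0.53, -0.52, -1.22]] [ 0.13 -0.47 -1.13] 10.025
```

View pics/s6c.png

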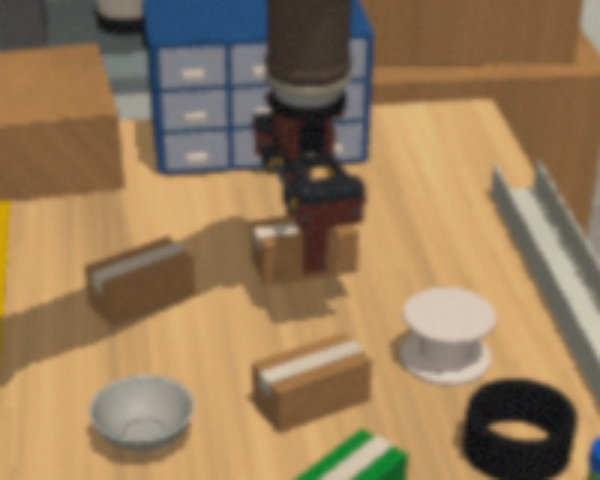

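C2 hangs clear too, at about -1.1 N, so it is also empty and C3 should be the full one. I put C2 back and go to C3.

```bash
python3 -m handwheel '[[1,0,0,0.015,0],[1,0,0,0.012,0],[1,0,0,0.005,0],[1,0,0,0.003,0],[1,0,0,0,0]]' && python3 -m handwheel '[[0,0,0,0,0],[0,0,0,0,0],[0,0,0,0,0]]' && python3 -m handwheel '[[0,0,0,-0.03,0],[0,0,0,-0.045,0],[0,0,0,-0.03,0],[0,0,0,0,0]]'
python3 - <<'E'
from h import *
o=get_obs(); p=o['tcp_pos']; R=o['orientation']
t=np.array([0.459,0.330,p[2]]); print('tool shift to C3',(R.T@(t-p)).round(4),'yaw',np.degrees(np.arctan2(R[1,0],R[0,0])),p,o['t'])
E
```

```text
t: 10.65
tcp_pos: [0.6305, 0.3181, 0.0299]
orientation: [[0.99, 0.144, 0.0], [0.144, -0.99, 0.0], [0.0, -0.0, -1.0]]
wrist_force: [-1.7, -0.8, 0.6]
grip_width: 0.587
t: 11.02
tcp_pos: [0.6305, 0.3181, 0.0297]
orientation: [[0.99, 0.144, 0.0], [0.144, -0.99, 0.0], [0.0, -0.0, -1.0]]
wrist_force: [0.6, 0.5, 0.2]
grip_width: 0.896
t: 11.52
tcp_pos: [0.6319, 0.319, 0.1378]
orientation: [[0.99, 0.144, 0.005], [0.143, -0.99, 0.003], [0.005, -0.002, -1.0]]
wrist_force: [0.2, -0.6, -0.4]
grip_width: 1.0
tool shift to C3 [-0.1695 -0.0357 -0.0008] yaw 8.250144764490745 [0.63188955 0.31901389 0.13780632] 11.525
```

```bash
python3 -m handwheel '[[0,-0.056,-0.012,0,0],[0,-0.056,-0.012,0,0],[0,-0.056,-0.012,0,0],[0,0,0,0,-10.2],[0,0,0,0,-10.2]]' && python3 -m handwheel '[[0,0,0,0.02,0],[0,0,0,0,0]]'
python3 - <<'E'
from h import *
im=grab_frame("side"); o=get_obs(); p=o['tcp_pos']; R=o['orientation']; print(p.round(4),o['wrist_force'],o['t'])
t=np.array([0.459,0.330,0.029]); print('tool shift to C3',(R.T@(t-p)).round(4),'yaw',np.degrees(np.arctan2(R[1,0],R[0,0])))
u,v=proj("side",p).astype(int)
cv2.imwrite("pics/s7c.png",cv2.resize(im[max(0,v-80):v+80,u-100:u+100],None,fx=3,fy=3))
E
```

```text
t: 12.15
tcp_pos: [0.4579, 0.3294, 0.1339]
orientation: [[0.874, 0.486, -0.001], [0.486, -0.874, -0.001], [-0.001, 0.001, -1.0]]
wrist_force: [0.5, -0.8, -0.9]
grip_width: 0.998
t: 12.4
tcp_pos: [0.4579, 0.3284, 0.1126]
orientation: [[0.878, 0.479, -0.003], [0.479, -0.878, -0.002], [-0.004, 0.0, -1.0]]
wrist_force: [-0.1, 0.7, 0.1]
grip_width: 0.998
[0.4583 0.3289 0.1135] [ 0.07107266  0.34523881 -0.63342813] 12.45
tool shift to C3 [ 0.0013 -0.0006  0.0845] yaw 28.643372554991448
```

View pics/s7c.png

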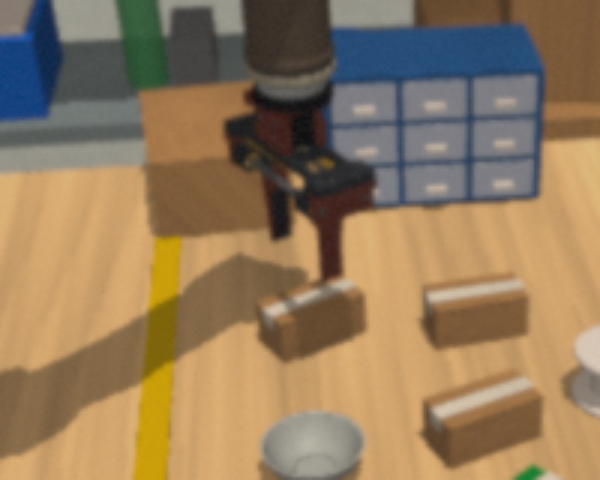

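The side view shows C1 and C2 standing upright at crop (483,418) and (475,312), with the jaws above C3 at (312,320). I grip C3 with more force and lift.

```bash
python3 -m handwheel '[[0,0.001,0,0.03,0],[0,0,0,0.03,0],[0,0,0,0.015,0],[0,0,0,0.009,0],[0,0,0,0,0]]' && python3 -m handwheel '[[1,0,0,0,0],[1,0,0,0,0],[1,0,0,0,0],[1,0,0,0,0]]' 30 && python3 -m handwheel '[[1,0,0,-0.01,0],[1,0,0,-0.015,0],[1,0,0,-0.01,0],[1,0,0,0,0],[1,0,0,0,0]]'
python3 - <<'E'
from h import *
f=[]
for i in range(4):
    im=grab_frame("side"); f.append(get_obs()['wrist_force'])
print(np.round(f,2).tolist(), np.mean(f,0).round(2), get_obs()['t'])
u,v=proj("side",get_obs()['tcp_pos']).astype(int)
cv2.imwrite("pics/s8c.png",cv2.resize(im[max(0,v-80):v+80,u-100:u+100],None,fx=3,fy=3))
E
```

```text
t: 13.08
tcp_pos: [0.4599, 0.3301, 0.0307]
orientation: [[0.877, 0.48, -0.0], [0.48, -0.877, -0.0], [-0.0, -0.0, -1.0]]
wrist_force: [0.2, -0.5, 0.3]
grip_width: 0.998
t: 13.58
tcp_pos: [0.4603, 0.3297, 0.0309]
orientation: [[0.878, 0.479, 0.001], [0.479, -0.878, -0.0], [0.0, 0.001, -1.0]]
wrist_force: [-2.2, 0.3, 2.6]
grip_width: 0.591
t: 14.2
tcp_pos: [0.4598, 0.3298, 0.0655]
orientation: [[0.878, 0.48, -0.0], [0.48, -0.878, -0.0], [-0.0, 0.0, -1.0]]
wrist_force: [-0.3, -0.2, -5.4]
grip_width: 0.593
[[0.34, 0.14, -4.92], [-0.71, 0.08, -5.92], [-0.7, 0.34, -6.31], [0.28, -0.17, -5.59]] [-0.2   0.1  -5.69] 14.4
```

View pics/s8c.png

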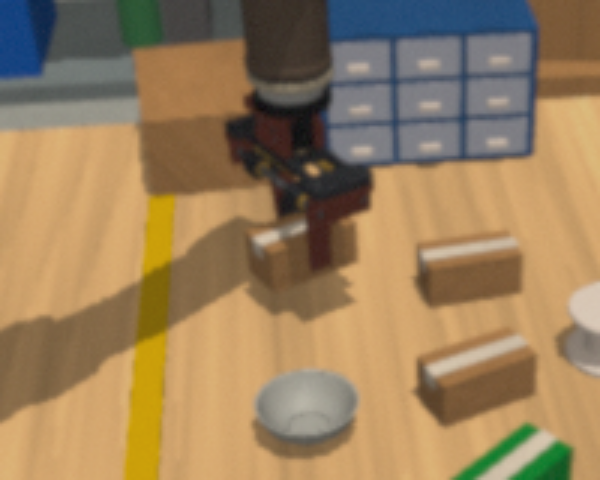

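C3 pulls -5.7 N, about 0.6 kg, so it is the full carton. I lift it well clear and carry it towards the plate centre (0.590,-0.248).

```bash
python3 -m handwheel '[[1,0,0,-0.03,0],[1,0,0,-0.04,0],[1,0,0,-0.04,0],[1,0,0,-0.02,0],[1,-0.007,0.024,0,0]]' && python3 -m handwheel '[[1,-0.0136,0.0475,0,0],[1,-0.0136,0.0475,0,0],[1,-0.0136,0.0475,0,0],[1,-0.0136,0.0475,0,0],[1,-0.0136,0.0475,0,0]]' && python3 -m handwheel '[[1,-0.0136,0.0475,0,0],[1,-0.0136,0.0475,0,0],[1,-0.0136,0.0475,0,0],[1,-0.0136,0.0475,0,0],[1,-0.0136,0.0475,0,0]]'
```

```text
t: 15.02
tcp_pos: [0.465, 0.3082, 0.1976]
orientation: [[0.876, 0.483, 0.002], [0.483, -0.876, 0.003], [0.004, -0.002, -1.0]]
wrist_force: [1.5, -1.6, -7.8]
grip_width: 0.587
t: 15.65
tcp_pos: [0.5194, 0.063, 0.1955]
orientation: [[0.877, 0.48, -0.0], [0.48, -0.877, -0.0], [-0.0, -0.0, -1.0]]
wrist_force: [1.7, -0.4, -5.2]
grip_width: 0.596
t: 16.27
tcp_pos: [0.5737, -0.1778, 0.1952]
orientation: [[0.877, 0.48, -0.001], [0.48, -0.877, 0.0], [-0.0, -0.001, -1.0]]
wrist_force: [0.5, -0.2, -5.5]
grip_width: 0.591
```

```bash
python3 -m handwheel '[[1,-0.0097,0.0347,0,0],[1,-0.0097,0.0347,0,0],[1,0,0,0.01,7.8],[1,0,0,0.01,7.9],[1,0,0,0,0]]'
python3 - <<'E'
from h import *
for c in ("top","side"):
    im=grab_frame(c); cv2.imwrite(f"pics/{c}9.png",im)
    for n in ("plate_mid","scale"):
        print(c,n,[(round(d['p'],2),np.round(d['xyz'],3).tolist()) for d in spot_point(c,n)[:2]])
o=get_obs(); p=o['tcp_pos']; R=o['orientation']; print(p.round(4),o['wrist_force'],o['t'],'yaw',np.degrees(np.arctan2(R[1,0],R[0,0])))
t=np.array([0.590,-0.248,0.0988]); print((R.T@(t-p)).round(4))
E
```

```text
t: 16.9
tcp_pos: [0.5892, -0.2462, 0.1742]
orientation: [[0.974, 0.226, -0.003], [0.226, -0.974, 0.001], [-0.002, -0.001, -1.0]]
wrist_force: [0.3, 0.4, -5.6]
grip_width: 0.591
top plate_mid [(0.65, [0.592, -0.245, 0.067])]
top scale [(0.72, [0.545, -0.258, 0.004])]
side plate_mid [(0.59, [0.591, -0.249, 0.064])]
side scale [(0.6, [0.542, -0.258, -0.002])]
[ 0.5902 -0.2466  0.1761] [-0.4207978  -0.20635917 -5.90714571] 17.2 yaw 13.039167868302018
[-0.0006  0.0013  0.0773]
```

View pics/side9.png

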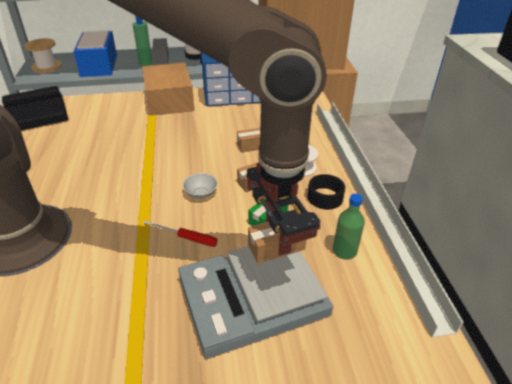

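The side view shows the carton upright and held over the plate at about (265,243). The position agrees with the networks to within 2 mm. I descend to about 12 mm above the plate, then creep.

```bash
python3 -m handwheel '[[1,0,0.001,0.025,0],[1,0,0,0.02,0],[1,0,0,0.015,0],[1,0,0,0.006,0],[1,0,0,0,0]]' && python3 -m handwheel '[[1,0,0,0.003,0],[1,0,0,0.003,0],[1,0,0,0.003,0],[1,0,0,0,0]]'
```

```text
t: 17.82
tcp_pos: [0.5902, -0.2475, 0.1094]
orientation: [[0.974, 0.224, -0.0], [0.224, -0.974, 0.0], [-0.0, -0.0, -1.0]]
wrist_force: [0.0, -0.8, -5.8]
grip_width: 0.591
t: 18.32
tcp_pos: [0.59, -0.2476, 0.1004]
orientation: [[0.975, 0.224, -0.0], [0.224, -0.975, 0.0], [-0.0, -0.0, -1.0]]
wrist_force: [1.2, -0.5, -5.9]
grip_width: 0.59
```

```bash
python3 -m handwheel '[[1,0,0,0.001,0],[1,0,0,0.001,0],[1,0,0,0.001,0],[1,0,0,0,0],[1,0,0,0,0]]' && python3 -m handwheel '[[1,0,0,0.001,0],[1,0,0,0.001,0],[1,0,0,0,0],[1,0,0,0,0]]'
```

```text
t: 18.95
tcp_pos: [0.5903, -0.2476, 0.0978]
orientation: [[0.975, 0.224, 0.0], [0.224, -0.975, -0.0], [0.0, 0.0, -1.0]]
wrist_force: [0.1, 0.4, -4.4]
grip_width: 0.589
t: 19.45
tcp_pos: [0.5903, -0.2476, 0.0958]
orientation: [[0.975, 0.224, 0.0], [0.224, -0.975, -0.0], [0.0, 0.0, -1.0]]
wrist_force: [-1.0, -0.2, -2.8]
grip_width: 0.593
```

Contact came at about 0.099 as predicted, with the plate taking roughly 1.2 N/mm. Another 2 mm transfers the whole weight.

```bash
python3 -m handwheel '[[1,0,0,0.001,0],[1,0,0,0.001,0],[1,0,0,0,0],[1,0,0,0,0]]'
python3 - <<'E'
from h import *
f=[]
for i in range(4):
    grab_frame("side"); f.append(get_obs()['wrist_force'])
print(np.round(f,2).tolist(), np.mean(f,0).round(2), get_obs()['t'])
E
```

```text
t: 19.95
tcp_pos: [0.5903, -0.2476, 0.0938]
orientation: [[0.975, 0.224, 0.0], [0.224, -0.975, -0.0], [0.0, 0.0, -1.0]]
wrist_force: [-1.1, 0.8, 0.0]
grip_width: 0.593
[[-1.19, 0.62, 0.09], [-0.85, -0.03, -0.29], [-0.87, -0.65, -0.48], [-0.56, 0.18, 0.23]] [-0.87  0.03 -0.11] 20.15
```

```bash
python3 -m handwheel '[[0.5,0,0,0,0],[0,0,0,0,0],[0,0,0,0,0],[0,0,0,0,0],[0,0,0,0,0]]' && python3 -m handwheel '[[0,0,0,-0.01,0],[0,0,0,-0.02,0],[0,0,0,-0.04,0],[0,0,0,-0.04,0],[0,0,0,-0.02,0]]'
python3 - <<'E'
from h import *
for c in ("top","side"):
    im=grab_frame(c); cv2.imwrite(f"pics/{c}10.png",im)
    for n in ("carton_c","plate_mid","round_key_top","bar_key_top","square_key_top"):
        print(c,n,[(round(d['p'],2),np.round(d['xyz'],3).tolist()) for d in spot_point(c,n)[:5]])
o=get_obs(); p=o['tcp_pos']; R=o['orientation']; print(p.round(4),o['wrist_force'],o['t'],'yaw',np.degrees(np.arctan2(R[1,0],R[0,0])))
cv2.imwrite("pics/side10c.png",cv2.resize(grab_frame("side")[180:370,150:370],None,fx=3,fy=3))
E
```

```text
t: 20.78
tcp_pos: [0.5903, -0.2476, 0.0937]
orientation: [[0.975, 0.224, 0.0], [0.224, -0.975, -0.0], [0.0, 0.0, -1.0]]
wrist_force: [0.1, -1.0, -0.2]
grip_width: 0.988
t: 21.4
tcp_pos: [0.5913, -0.2478, 0.2282]
orientation: [[0.974, 0.224, 0.005], [0.224, -0.975, -0.002], [0.004, 0.003, -1.0]]
wrist_force: [0.5, 1.0, -0.7]
grip_width: 0.999
top carton_c [(0.93, [0.632, 0.317, 0.001]), (0.92, [0.585, -0.253, 0.06]), (0.78, [0.615, -0.017, -0.005]), (0.56, [0.608, 0.136, 0.002])]
top plate_mid [(0.8, [0.589, -0.248, 0.066])]
top round_key_top [(0.54, [0.435, -0.219, 0.059])]
top bar_key_top [(0.5, [0.464, -0.344, 0.064])]
top square_key_top [(0.55, [0.449, -0.281, 0.064])]
side carton_c [(0.95, [0.617, -0.012, -0.0]), (0.71, [0.627, 0.317, 0.003]), (0.71, [0.61, 0.132, 0.002]), (0.43, [0.783, 0.047, -0.002])]
side plate_mid [(0.87, [0.59, -0.25, 0.064]), (0.54, [0.545, -0.259, -0.002])]
side round_key_top [(0.5, [0.438, -0.218, 0.061])]
side bar_key_top [(0.7, [0.464, -0.34, 0.057])]
side square_key_top [(0.52, [0.448, -0.276, 0.057])]
[ 0.59   -0.2475  0.223 ] [-0.05746888  0.06277544 -0.64781019] 22.0 yaw 12.962413502707957
```

View pics/side10c.png

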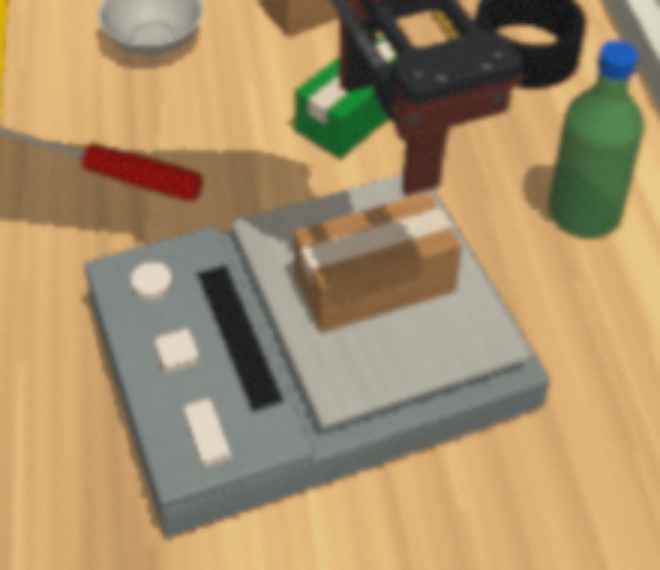

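The full carton stands upright and free on the plate: bottom centre at crop (383,292) against plate centre (382,288). The network also puts it within 8 mm of centre. The keys, averaged and consistent with the given 62/66/143 mm spacings, are round (0.4363,-0.2178), square (0.4495,-0.278) and bar (0.4643,-0.3418). I close the fingers and go above the round key.

```bash
python3 -m handwheel '[[1,-0.0477,-0.0211,0,0],[1,-0.0477,-0.0211,0,0],[1,-0.0477,-0.0211,0,0],[1,0,0,0.04,0],[1,0,0,0.04,0]]' 20 && python3 -m handwheel '[[1,0,0,0.03,0],[1,0,0,0,0],[1,0,0,0,0]]'
python3 - <<'E'
from h import *
o=get_obs(); p=o['tcp_pos']; R=o['orientation']; print(p.round(4),o['wrist_force'],o['t'],o['grip_width'],o['joints'].round(1))
t=np.array([0.4363,-0.2178,0.075]); print((R.T@(t-p)).round(4))
im=grab_frame("side")
big=cv2.resize(im,None,fx=4,fy=4,interpolation=cv2.INTER_CUBIC)
for d,col in ((0,(0,255,0)),(0.01,(0,255,255)),(0.02,(255,0,255)),(0.03,(255,255,0))):
    q=proj("side",p+R@np.array([0,0,d]))*4+1.5
    cv2.circle(big,tuple(q.round().astype(int).tolist()),3,col,-1)
u,v=(proj("side",p)*4).astype(int)
cv2.imwrite("pics/s11c.png",big[v-200:v+300,max(0,u-300):u+300])
E
```

```text
t: 22.68
tcp_pos: [0.4366, -0.2185, 0.1438]
orientation: [[0.975, 0.224, 0.002], [0.224, -0.975, -0.002], [0.002, 0.002, -1.0]]
wrist_force: [0.6, -0.6, 0.7]
grip_width: 0.47
t: 23.05
tcp_pos: [0.4372, -0.2181, 0.1146]
orientation: [[0.975, 0.224, 0.001], [0.224, -0.975, -0.0], [0.001, 0.001, -1.0]]
wrist_force: [0.5, -0.2, -0.2]
grip_width: 0.129
[ 0.4372 -0.2181  0.1146] [ 0.48666973 -0.22828005 -0.20856863] 23.05 0.12874940264658832 [ 36.6  20.7 -19.1 116.5   9.6  44.2 -65.3]
[-0.0009 -0.0006  0.0396]
```

View pics/s11c.png

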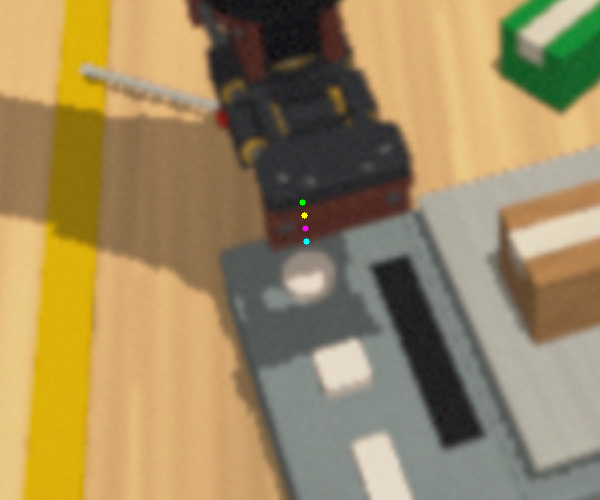

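The side view shows the gripper right above the round key at crop (307,274), with the square key at (343,367) clear of it. I lower to about 10 mm above the key, then creep.

```bash
python3 -m handwheel '[[1,-0.001,-0.0005,0.015,0],[1,0,0,0.012,0],[1,0,0,0.002,0],[1,0,0,0,0]]' && python3 -m handwheel '[[1,0,0,0.002,0],[1,0,0,0.002,0],[1,0,0,0.002,0],[1,0,0,0,0]]' && python3 -m handwheel '[[1,0,0,0.002,0],[1,0,0,0,0]]'
```

```text
t: 23.6
tcp_pos: [0.4354, -0.2176, 0.0844]
orientation: [[0.975, 0.224, -0.001], [0.224, -0.975, 0.0], [-0.0, -0.0, -1.0]]
wrist_force: [-0.6, 0.5, -0.6]
grip_width: 0.003
t: 24.1
tcp_pos: [0.4354, -0.2177, 0.0785]
orientation: [[0.975, 0.224, -0.0], [0.224, -0.975, 0.0], [-0.0, -0.0, -1.0]]
wrist_force: [0.9, -0.2, 0.9]
grip_width: 0.006
t: 24.35
tcp_pos: [0.4356, -0.2178, 0.0767]
orientation: [[0.975, 0.224, 0.0], [0.224, -0.975, -0.0], [0.0, 0.0, -1.0]]
wrist_force: [0.9, 0.3, 1.9]
grip_width: 0.007
```

```bash
python3 -m handwheel '[[1,0,0,0.001,0],[1,0,0,0.001,0],[1,0,0,0,0]]' && python3 -m handwheel '[[1,0,0,0.001,0],[1,0,0,0.001,0],[1,0,0,0,0]]'
```

```text
t: 24.72
tcp_pos: [0.4356, -0.2178, 0.0747]
orientation: [[0.975, 0.224, 0.0], [0.224, -0.975, -0.0], [0.0, 0.0, -1.0]]
wrist_force: [0.1, 0.3, 3.2]
grip_width: 0.005
t: 25.1
tcp_pos: [0.4356, -0.2178, 0.0727]
orientation: [[0.975, 0.224, 0.0], [0.224, -0.975, -0.0], [0.0, 0.0, -1.0]]
wrist_force: [0.4, 0.8, 4.5]
grip_width: 0.005
```

```bash
python3 -m handwheel '[[1,0,0,0.001,0],[1,0,0,0,0]]' && python3 -m handwheel '[[1,0,0,0.001,0],[1,0,0,0,0]]'
```

```text
t: 25.35
tcp_pos: [0.4356, -0.2178, 0.0723]
orientation: [[0.975, 0.224, 0.0], [0.224, -0.975, -0.0], [0.0, 0.001, -1.0]]
wrist_force: [-0.9, 0.2, 11.7]
grip_width: 0.003
t: 25.6
tcp_pos: [0.4357, -0.2178, 0.072]
orientation: [[0.975, 0.224, 0.0], [0.224, -0.975, -0.001], [0.0, 0.001, -1.0]]
wrist_force: [-5.3, 1.6, 21.8]
grip_width: 0.008
```

The force climbed at about 0.65 N/mm to 4.5 N and then jumped to 22 N with the tool stopped. The key has hit its bottom stop. I let go, rise, and move 127 mm along tool y to the bar key.

```bash
python3 -m handwheel '[[1,0,0,-0.005,0],[1,0,0,-0.02,0],[1,0,0,-0.025,0],[1,0,0,0,0]]'
python3 - <<'E'
from h import *
im=grab_frame("side"); cv2.imwrite("pics/s12c.png",cv2.resize(im[180:370,150:370],None,fx=3,fy=3))
print(get_obs()['t'],get_obs()['tcp_pos'],get_obs()['wrist_force'])
E
```

```text
t: 26.1
tcp_pos: [0.4361, -0.2181, 0.1217]
orientation: [[0.975, 0.224, 0.002], [0.224, -0.975, -0.001], [0.002, 0.001, -1.0]]
wrist_force: [-0.7, -0.4, 0.2]
grip_width: 0.006
26.15 [ 0.43547585 -0.21789217  0.1207294 ] [ 0.41128961  0.03030811 -0.18090809]
```

```bash
python3 -m handwheel '[[1,0,0.043,0,0],[1,0,0.042,0,0],[1,0,0.042,0,0],[1,0,0,0,0],[1,0,0,0,0]]'
python3 - <<'E'
from h import *
o=get_obs(); p=o['tcp_pos']; R=o['orientation']; print(p.round(4),o['wrist_force'],o['t'],o['grip_width'])
t=np.array([0.4643,-0.3418,0.0785]); print((R.T@(t-p)).round(4))
for c in ("side","top"):
    im=grab_frame(c); cv2.imwrite(f"pics/{c}13.png",im)
    for n in ("bar_key_top","round_key_top","carton_c"):
        print(c,n,[(round(d['p'],2),np.round(d['xyz'],3).tolist()) for d in spot_point(c,n)[:5]])
    if c=="side": cv2.imwrite("pics/s13c.png",cv2.resize(im[180:370,150:370],None,fx=3,fy=3))
E
```

```text
t: 26.78
tcp_pos: [0.4633, -0.3404, 0.1193]
orientation: [[0.974, 0.224, -0.002], [0.224, -0.974, 0.002], [-0.001, -0.002, -1.0]]
wrist_force: [0.1, 1.1, -0.7]
grip_width: 0.005
[ 0.4633 -0.3404  0.1193] [ 0.07642165  1.10109259 -0.69848231] 26.775 0.0048114983131183975
[0.0008 0.0017 0.0408]
side bar_key_top [(0.59, [0.462, -0.344, 0.055])]
side round_key_top []
side carton_c [(0.74, [0.628, 0.315, 0.003]), (0.62, [0.618, -0.012, 0.002]), (0.6, [0.588, -0.245, 0.061]), (0.57, [0.611, 0.134, -0.0])]
top bar_key_top [(0.56, [0.541, -0.26, 0.007]), (0.41, [0.466, -0.344, 0.06])]
top round_key_top [(0.5, [0.434, -0.222, 0.061])]
top carton_c [(0.98, [0.606, 0.137, 0.004]), (0.91, [0.616, -0.016, -0.004]), (0.83, [0.585, -0.25, 0.062]), (0.72, [0.632, 0.316, 0.004])]
```

View pics/s13c.png

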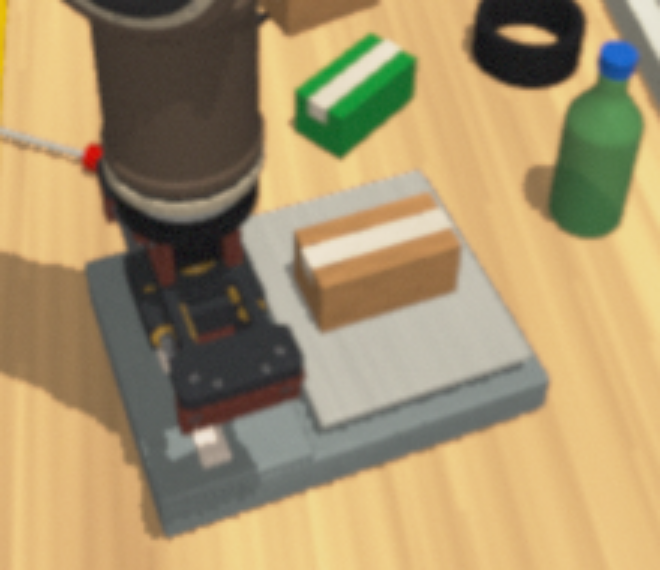

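The side view shows the carton unmoved on the plate (crop (378,262)) and the gripper above the bar key at (208,443). I descend to just above it, then creep.

```bash
python3 -m handwheel '[[1,0,0.0015,0.018,0],[1,0,0,0.014,0],[1,0,0,0.004,0],[1,0,0,0,0]]' && python3 -m handwheel '[[1,0,0,0.002,0],[1,0,0,0.002,0],[1,0,0,0.002,0],[1,0,0,0,0]]' && python3 -m handwheel '[[1,0,0,0.001,0],[1,0,0,0.001,0],[1,0,0,0,0]]'
```

```text
t: 27.68
tcp_pos: [0.4641, -0.3428, 0.084]
orientation: [[0.975, 0.224, -0.001], [0.224, -0.975, 0.001], [-0.001, -0.001, -1.0]]
wrist_force: [-0.6, 0.1, 0.1]
grip_width: 0.006
t: 28.18
tcp_pos: [0.4643, -0.343, 0.0786]
orientation: [[0.975, 0.224, -0.0], [0.224, -0.975, -0.0], [-0.0, -0.0, -1.0]]
wrist_force: [-0.3, -0.4, -0.3]
grip_width: 0.005
t: 28.55
tcp_pos: [0.4644, -0.343, 0.0768]
orientation: [[0.975, 0.224, 0.0], [0.224, -0.975, -0.0], [0.0, 0.0, -1.0]]
wrist_force: [-0.5, 0.2, 1.1]
grip_width: 0.005
```

```bash
python3 -m handwheel '[[1,0,0,0.001,0],[1,0,0,0.001,0],[1,0,0,0.001,0],[1,0,0,0.001,0],[1,0,0,0,0]]' && python3 -m handwheel '[[1,0,0,0.001,0],[1,0,0,0,0]]'
```

```text
t: 29.18
tcp_pos: [0.4644, -0.3431, 0.0727]
orientation: [[0.975, 0.224, 0.0], [0.224, -0.975, -0.0], [0.0, 0.0, -1.0]]
wrist_force: [-0.7, -0.0, 5.0]
grip_width: 0.007
t: 29.42
tcp_pos: [0.4644, -0.3431, 0.0724]
orientation: [[0.975, 0.224, 0.0], [0.224, -0.975, -0.0], [0.0, 0.0, -1.0]]
wrist_force: [-2.9, 1.1, 10.3]
grip_width: 0.009
```

```bash
python3 -m handwheel '[[1,0,0,0.001,0],[1,0,0,0,0]]' && python3 -m handwheel '[[1,0,0,-0.005,0],[1,0,0,-0.02,0],[1,0,0,-0.04,0],[1,0,0,-0.05,0],[1,0,0,-0.03,0]]' && python3 -m handwheel '[[1,-0.03,0.03,-0.02,0],[1,-0.03,0.03,-0.02,0],[1,-0.03,0.03,-0.02,0],[1,0,0,0,0],[1,0,0,0,0]]'
python3 - <<'E'
from h import *
o=get_obs(); print(o['tcp_pos'].round(4),o['wrist_force'],o['t'])
for c in ("side","top"):
    im=grab_frame(c); cv2.imwrite(f"pics/{c}14.png",im)
    for n in ("round_key_top","square_key_top","bar_key_top","carton_c","plate_mid","bowl","spool","tape_roll","glue","screwdriver"):
        print(c,n,[(round(d['p'],2),np.round(d['xyz'],3).tolist()) for d in spot_point(c,n)[:5]])
    if c=="side": cv2.imwrite("pics/s14c.png",cv2.resize(im[170:370,140:380],None,fx=3,fy=3))
print(get_obs()['t'])
E
```

```text
t: 29.68
tcp_pos: [0.4645, -0.3431, 0.0721]
orientation: [[0.975, 0.224, 0.0], [0.224, -0.975, -0.001], [0.0, 0.001, -1.0]]
wrist_force: [-5.0, 3.3, 17.9]
grip_width: 0.005
t: 30.3
tcp_pos: [0.4647, -0.3432, 0.2177]
orientation: [[0.975, 0.224, 0.002], [0.224, -0.975, -0.001], [0.001, 0.001, -1.0]]
wrist_force: [0.8, 0.3, -0.0]
grip_width: 0.009
t: 30.92
tcp_pos: [0.397, -0.45, 0.2749]
orientation: [[0.974, 0.225, -0.0], [0.225, -0.974, 0.001], [0.0, -0.001, -1.0]]
wrist_force: [0.3, 1.3, -0.1]
grip_width: 0.004
[ 0.397  -0.45    0.2749] [ 0.26944787  1.31303394 -0.14506347] 30.925
side round_key_top [(0.65, [0.44, -0.218, 0.062])]
side square_key_top [(0.67, [0.449, -0.277, 0.061]), (0.4, [0.462, -0.34, 0.061])]
side bar_key_top [(0.45, [0.462, -0.34, 0.055])]
side carton_c [(0.85, [0.612, 0.128, -0.0]), (0.79, [0.613, -0.015, 0.002]), (0.66, [0.625, 0.315, 0.002])]
side plate_mid [(0.68, [0.588, -0.251, 0.062])]
side bowl [(0.79, [0.452, 0.109, 0.004]), (0.18, [0.784, 0.043, -0.001])]
side spool [(0.58, [0.75, 0.184, 0.0]), (0.28, [0.449, 0.105, 0.005])]
side tape_roll [(0.86, [0.785, 0.045, -0.001])]
side glue [(0.56, [0.783, -0.151, 0.002])]
side screwdriver [(0.68, [0.385, -0.047, -0.001])]
top round_key_top [(0.64, [0.438, -0.22, 0.06])]
top square_key_top [(0.67, [0.436, -0.221, 0.06]), (0.6, [0.451, -0.279, 0.06])]
top bar_key_top [(0.45, [0.464, -0.345, 0.067])]
top carton_c [(0.92, [0.633, 0.316, -0.004]), (0.67, [0.608, 0.139, 0.002]), (0.63, [0.584, -0.252, 0.063]), (0.61, [0.615, -0.016, -0.002]), (0.49, [0.591, -0.246, 0.062])]
top plate_mid [(0.76, [0.591, -0.244, 0.064])]
top bowl [(0.76, [0.45, 0.108, 0.001])]
top spool [(0.82, [0.747, 0.188, 0.0])]
top tape_roll [(0.85, [0.785, 0.043, 0.002])]
top glue [(0.63, [0.781, -0.152, -0.006])]
top screwdriver [(0.65, [0.393, -0.045, 0.001])]
32.025
```

View pics/s14c.png

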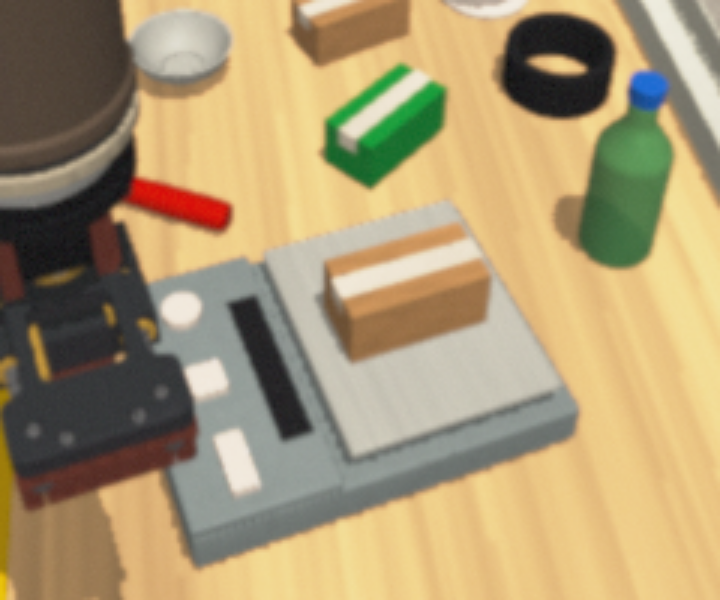

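View pics/top14.png

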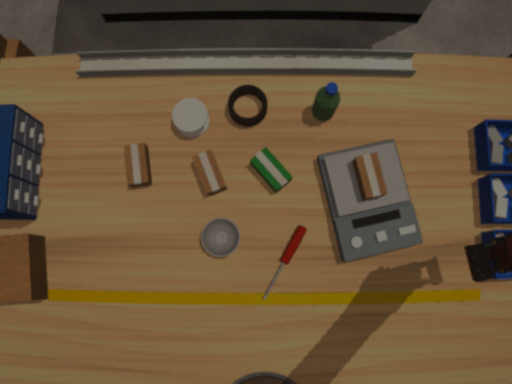

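The pictures show the carton upright on the plate, at (370,175) in the top view, and all three keys standing proud. C1 and C2 are at (210,173) and (138,165) as before, and the bystanders are in place. I check that the tool is free of contact, then hand in.

Run:
```python
from h import *
f=[]
for i in range(8):
    grab_frame("side"); f.append(get_obs()['wrist_force'])
f=np.array(f); print(f.mean(0).round(2),f.std(0).round(2)); o=get_obs(); print(o['t'],o['tcp_pos'],np.abs(o['joint_velocities']).max())
if np.linalg.norm(f.mean(0))<1.0: print('finish',finish_job())
```

```text
[0.33 0.13 0.29] [0.67 0.53 0.38]
32.425 [ 0.39676947 -0.45083123  0.27564296] 0.11960359805031531
the job is handed in; nothing more can be done
finish None
```

I found the full carton, set it on the scale's plate, pressed the round key and then the bar key, and handed the job in at about 32 s of the 72 s. The robot reports no verdict, so the result rests on my own checks.

- **Finding the full carton:** I lifted all three brown cartons. The wrist force averaged −1.1 N on each of the first two, so they are empty, and I put each back where it stood. The third read −5.7 N, about 0.6 kg, so it is the full one. I never touched the green look-alike.
- **Placing it:** I lowered it onto the plate in 1 mm steps until the plate carried its full weight, about 5 mm of sinking by the tool height. I then opened the fingers.
- **Keys:** Each key moved about 5 mm to its stop, and I kept pressing until the force jumped (22 N on the round key, 18 N on the bar key). I then let go. I did not touch the square key.

**Last checks:**
- The carton stood upright within about 8 mm of the plate centre by the top view. The networks gave 0.584–0.591, −0.246 to −0.252; the plate centre is 0.590, −0.248.
- All three keys looked up.
- The empty cartons were within about 8 mm of where they started by the network readings.
- The bystanders were within a few millimetres of their start.
- The arm was free of contact, with a mean force of about 0.5 N, which is noise level.

**Disagreements:**
- In the last side picture the network missed the carton on the plate, and the picture itself shows it there.
- The network often reported the green box as a carton, and it sometimes mistook one key for another; I discounted those.

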